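# Bin a used tasting cup through the spring flap of the clearing counter

## Task

One used tasting cup has been left upside down on the steel clearing counter; throw it away without picking it up. With one finger push the spring flap of the waste chute open and keep it open, and with the other finger push the cup over the sill so that it drops into the bin, then take your hand away and let the flap swing shut. Leave the cups of chocolate, the tray and all the other things where they stand.

Things in the scene. Friction and masses are not known exactly. Their poses are not given: they have to be found in the camera images.
- used_cup (a point): The used paper tasting cup, white, upside down on the steel counter: a cone frustum, closed foot on top, 40 mm across at the bottom (its rim), 31 mm at the top, 38 mm high, about 20 g. The point is its centre, 19 mm above the steel. Pushed low down it slides. It stands left or right of cup_a, 40 to 100 mm in front of the sill.
- sill (a point): Middle of the sill, the straight front edge of the chute's mouth, on the steel surface (6 mm above the table). Axes fixed to the counter: x level, square to the sill, into the chute (the way to push); y along the sill; z up. The steel in front of it (negative x) is flat for 290 mm, without a lip. The mouth is 176 mm wide (y -88 to +88 mm) and reaches from x = 0 to 125 mm.
- bin_floor (a point): Centre of the floor of the bin that hangs under the mouth, 193 mm below the steel surface; inside, the bin reaches from x = -27 to 132 mm (sill axes). A cup pushed more than half over the sill drops in, if the flap is held well out of its way.
- hinge (a point): Middle of the flap's hinge, a level axis along y, 125 mm behind the sill and 48 mm above the steel. Behind it stands a steel hood, 54 mm high. A steel cheek at each side of the mouth (y +-88 to +-94 mm) rises from the steel at the sill to about 58 mm at the hinge. Axes as for the sill.
- flap_edge (a point): Middle of the flap's free edge. The flap is a sheet-metal plate, 170 mm wide, 130 mm long, over the mouth: shut, this edge is 3 mm behind the sill and 4 mm above the steel, and it rises at 20 degrees to the hinge. Pushed forwards or down it swings into the bin. A finger close above the steel, pushed level, opens it some 0.2 rad with its front at x = 65 mm, 0.7 rad at 107 mm; the hinge stops it at 115.
- flap (a joint): Opening of the flap in rad: 0 shut, growing as it swings down into the bin, at most 1.25. A spring shuts it again: about 1 N at its free edge starts to open it, and a finger close above the steel feels some 8 N when it holds it at 0.7 rad. The cup's weight does not open it.
- cup_a_mid (a point): A cup of chocolate to be left alone: the same paper cup the right way up (31 mm foot, 40 mm rim, 38 mm high), full of chocolate, beside the used cup, about 80 mm from it along the sill. The point is its centre, 19 mm above the counter.
- cup_b_mid (a point): A second cup of chocolate, right way up, to be left alone, nearer the counter's far edge (y of the sill axes 120 to 160 mm). The point is its centre.
- mould_mid (a point): Clear mould tray, 80 x 150 x 25 mm, with eight chocolates, lying on the counter farther from the sill than the cups, to be left alone. The point is its centre; y along its long side.
- pod_mid (a point): Dried brown cocoa pod, about 170 mm long, 62 mm thick, lying on the counter on the robot's side of the cups, to be left alone. The point is its centre; x along its length.
- nibs: Jar of cocoa nibs, 72 mm across, 110 mm high, on the table at the right, to be left alone. Origin under its centre.
- bowl: White bowl, 140 mm across, 60 mm high, on the table at the left, to be left alone. Origin under its centre.

How it is judged:
On the way, in this order (a step that is already met when the one before it is completed fails the run):
1. a finger has pushed the flap open (more than 0.12 rad) while the used cup is still on the counter (value of joint flap above 0.12 rad and contact force between the fingers and flap above 0.3 N and z of used_cup in the frame of sill above 0.012 m), for 0.1 s.
2. the used cup has dropped through the mouth (centre more than 30 mm below the surface) while a finger still holds the flap open (z of used_cup in the frame of sill below -0.03 m and value of joint flap above 0.12 rad and contact force between the fingers and flap above 0.3 N), for 0.05 s.
At the end, for the whole second after the job is handed in: The used cup lies in the bin under the chute (its centre more than 100 mm below the steel surface), the flap is shut (under 0.05 rad), and the cups of chocolate, mould tray, pod, jar and bowl are within 15 mm of where they stood (z of used_cup in the frame of sill below -0.1 m and x of used_cup in the frame of sill between -0.04 and 0.14 m and value of joint flap below 0.05 rad and distance of each of cup_a_mid, cup_b_mid, mould_mid, pod_mid, nibs, bowl from where it was at the start of the episode below 0.015 m); the robot touches nothing.
It fails at once if the used cup is lifted off the counter (its centre more than 20 mm higher than it stood) (z of used_cup in the frame of sill above 0.039 m).
It fails at once if a cup of chocolate, the mould tray, the pod, the jar or the bowl is shifted by more than 15 mm (distance of any of cup_a_mid, cup_b_mid, mould_mid, pod_mid, nibs, bowl from where it was at the start of the episode above 0.015 m).
It fails at once if a cup of chocolate is tipped by more than 0.4 rad (angle between any of cup_a_mid, cup_b_mid's own z axis and vertical above 0.4 rad).
It also fails if it takes over 38 s, if anything falls off the work surface, if the arm or the gripper's body presses on something with over 40 N, if the wrist force passes 120 N, or if a joint passes its speed limit or range.

## Robot

A 6-joint arm with a two-finger parallel gripper is mounted at the origin on the work surface. World frame = base frame: x ahead of the robot, y to its left, z up, the work surface at z = 0. Lengths are in m, angles in rad, forces in N, time in s.
With the tool pointing down it reaches from about 0.25 to 0.725 m from the base axis. Payload 4 kg.
Tool frame: the origin (TCP) lies at the very end of the fingers, on their centre line; the grasp point (between the pads) lies bot.grasp_offset behind it (bot.grasp_offset is the distance from the TCP to the grasp point, in m); z points along the fingers, y is the direction in which the jaws open and shut (so a half turn about z gives the same grasp; the last joint's range is limited). The gripper opens to 85 mm and grips with 20 to 120 N. Pads are 22 mm wide; open, the fingers measure 114 mm over their backs; the gripper's body (76 mm by 85 mm) begins 54 mm behind the grasp point. The pads swing forward as they close: fully open they stand 13 mm farther back than shut.
Start: joints at [1.157, 0.241, 0.005, 1.335, 0, 1.571], TCP at [0.201, 0.458, 0.231] pointing down, gripper open.
Joint ranges: [-2.72, 2.72], [-1.05, 1.87], [-1.09, 1.28], [-1.99, 2.15], [-1.42, 1.44], [-3.14, 3.14]. Speed limits (rad/s): [2.79, 2.79, 3.14, 3.14, 3.14, 3.14].

## Interface

Orientations are given as a unit quaternion [x, y, z, w].
In Python, from workcell import bot gives the robot as it stands. The module is installed in compiled form; this text tells all that it offers.
- The arm moves only by the shell command python3 -m jog 'ROWS' [OPENING]. ROWS is JSON, a list that holds one entry, the list of rows, each a list of 6 numbers: the shift along the tool's x, y, z in m, then the turn, a rotation vector about the tool's x, y, z in degrees. In form: [[[dx, dy, dz, wx, wy, wz], ...]]. A call has 1 to 12 rows; each row shifts and turns the pose as measured when the row begins, along the tool's axes as they then stand; what a row does not reach is not made up. A row lasts 1/8 s, in which the tool goes at most 62.5 mm and 10.7 degrees, less where a joint would pass 70% of its speed; a pose out of reach is approached as far as the arm can. A call is refused whole if a number of a shift passes 0.0625 or a number of a turn 10.7, either way. A call with a gripper value outside its range is refused whole. OPENING is the finger opening in m, from 0 to 0.0854, set as the call begins (- or left out, the last holds). The fingers move at their own pace and stop on an object; the grip force is fixed at half the most. Time passes only in rows, so rows that do not move let the fingers close. It gives the time, the measured TCP pose, the force and the opening at its end, in the units of the state.
- bot.get_obs(): the state, without advancing time (a new reading comes with each control period).
- bot.camera(name): name is "scene" or "top"; returns a dict with "pixels" (384x512x3 uint8, red, green, blue), "fx", "fy", "cx", "cy" (pixels), "k1" (the pictures are not rectified: a ray, as slopes to the right and down, at radius r is drawn at 1 + k1 r^2 times it, then the intrinsics apply), "rvec" (rotation vector, rad) and "tvec" (3), from world to camera coordinates, as OpenCV has them. Camera axes: x right, y down, z forward; pixel columns grow to the right and rows downward; lengths in m; the calibration is good to about 2 mm. A picture is of the moment at which its call begins. There is no depth.
- bot.job_done(): hands the job in, once; it reports no verdict.
The state is a dict: "clock": time; "joint_pos": joint angles; "joint_vel": joint speeds; "tau": joint torques, N m; "eef_pos": TCP position; "tool_rot": TCP orientation; "ft_force": force on the tool from outside, world axes, zero at the start; "ft_torque": the same for the moment, N m; "grip_width": finger opening in m.
Only numpy, scipy, OpenCV 4.12 (cv2) and the standard library are available. Lean on these libraries where they do the work, as an engineer would, in place of code of your own. Each camera call takes 0.05 s, during which the arm holds its last target. There are 200 camera calls.

## Working session

There is one attempt and no reset: what is moved stays moved. The work goes in short steps, Python scripts to look and compute and a shell command to move; the robot and the scene stay as the last step left them, time stands still between calls to the robot, and variables do not carry over. Pictures are saved under pics/ and viewed, on a budget of 10 in all, crops included, one or two more only if the job needs it, and the job is handed in when it is done.

```bash
mkdir -p pics; cat > h.py <<'E'
import numpy as np, cv2
from workcell import bot
from scipy.spatial.transform import Rotation as R
def snap(name,fn):
    c=bot.camera(name); cv2.imwrite('pics/'+fn,cv2.cvtColor(c['pixels'],cv2.COLOR_RGB2BGR)); return c
def prm(c):
    K=np.array([[c['fx'],0,c['cx']],[0,c['fy'],c['cy']],[0,0,1.]]); D=np.array([c['k1'],0,0,0.])
    return K,D,np.array(c['rvec'],float),np.array(c['tvec'],float)
def ray(c,uv):
    K,D,r,t=prm(c); p=cv2.undistortPoints(np.array([[uv]],float),K,D)[0,0]
    M=cv2.Rodrigues(r)[0]; return -M.T@t, M.T@np.array([*p,1])
def atz(c,uv,z):
    o,d=ray(c,uv); return o+d*(z-o[2])/d[2]
def proj(c,P):
    K,D,r,t=prm(c); return cv2.projectPoints(np.array(P,float).reshape(-1,1,3),r,t,K,D)[0][:,0]
def tri(cs,uvs):
    A=np.zeros((3,3));b=np.zeros(3)
    for c,uv in zip(cs,uvs):
        o,d=ray(c,uv); d/=np.linalg.norm(d); Q=np.eye(3)-np.outer(d,d); A+=Q;b+=Q@o
    return np.linalg.solve(A,b)
E
python3 - <<'E'
from h import *
import pickle
d={}
for n in('scene','top'):
    c=snap(n,n+'0.png'); d[n]=c; o=-cv2.Rodrigues(np.array(c['rvec']))[0].T@np.array(c['tvec']); print(n,o,c['fx'],c['k1'])
pickle.dump(d,open('c0.pkl','wb'))
o=bot.get_obs(); print(o['eef_pos'],R.from_quat(o['tool_rot']).as_matrix(),o['grip_width'],o['clock'],bot.grasp_offset)
E
```

```text
scene [1.23770432 0.00488067 0.7435772 ] 370.43053804170097 -0.06324283701781655
top [0.33958826 0.02000832 1.39532238] 434.2271673267063 -0.15801318312006296
[0.20082656 0.45729402 0.23051288] [[-9.15608189e-01  4.02071033e-01 -7.26625016e-04]
 [ 4.02071689e-01  9.15606638e-01 -1.68566528e-03]
 [-1.24544927e-05 -1.83556428e-03 -9.99998315e-01]] 0.08511469202436785 0.1 0.0187
```

View pics/scene0.png

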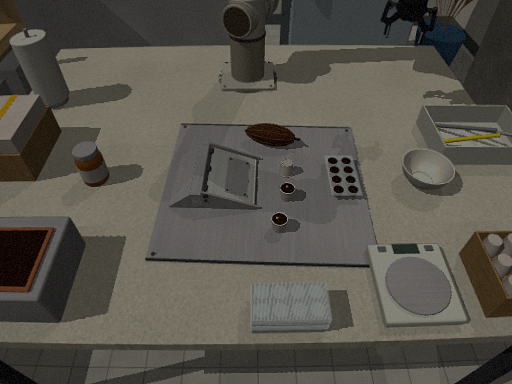

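View pics/top0.png

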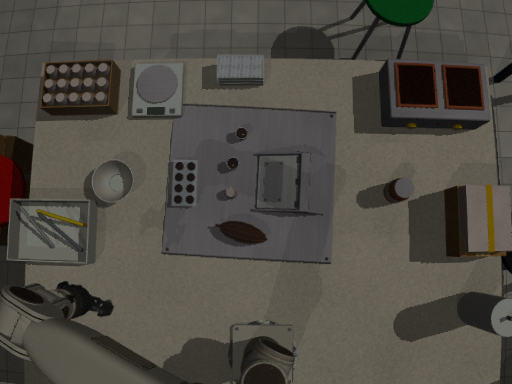

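The scene view shows the used cup (287,167), cup_a (288,188), cup_b (280,219) and the chute mouth around (230,178). In the top view the used cup is at (230,193), cup_a at (232,163), and the sill is near column 256. The push runs to the right in that picture (world -y). Next I'll view enlarged crops.

```bash
python3 - <<'E'
import cv2
a=cv2.imread('pics/top0.png')[100:265,160:340]; cv2.imwrite('pics/topc.png',cv2.convertScaleAbs(cv2.resize(a,None,fx=4,fy=3.6,interpolation=3),alpha=1.5))
b=cv2.imread('pics/scene0.png')[115:250,160:370]; cv2.imwrite('pics/scenec.png',cv2.convertScaleAbs(cv2.resize(b,None,fx=3.8,fy=4,interpolation=3),alpha=1.5))
E
```

```text
(no output)
```

View pics/topc.png

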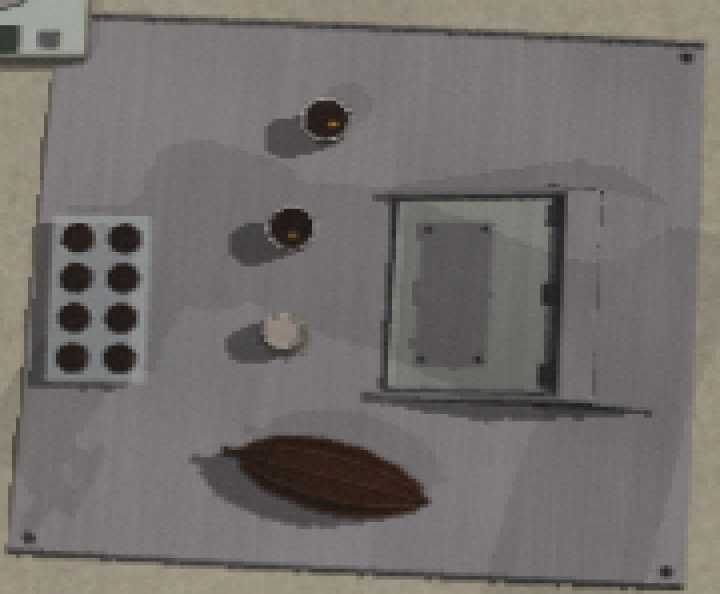

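View pics/scenec.png

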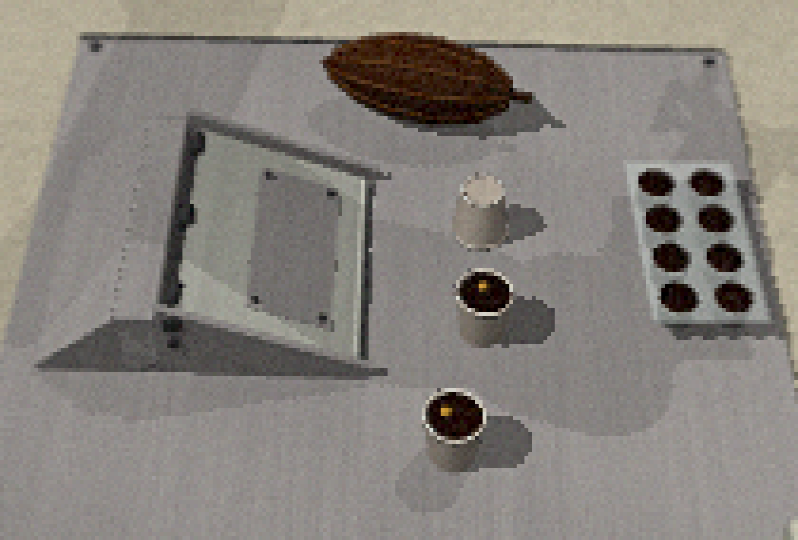

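```bash
cat > m.py <<'E'
from h import *; import pickle
d=pickle.load(open('c0.pkl','rb')); T,S=d['top'],d['scene']
t=lambda u,v:((u+.5)/4-.5+160,(v+.5)/3.6-.5+100); s=lambda u,v:((u+.5)/3.8-.5+160,(v+.5)/4-.5+115)
P={}
for n,a,b in [('used',(282,331),(484,190)),('a',(291,228),(484,292)),('b',(326,119),(455,414)),('sillfar',(393,200),(366,358)),('sillnear',(383,388),(374,183)),
 ('hingefar',(563,195),(160,308)),('hingenear',(556,392),(192,125)),('tipfar',(376,197),(386,372)),('tipnear',(364,397),(390,177)),('cornA',(686,57),None),('cornB',(28,538),(710,62)),('cornC',(666,571),(96,46))]:
    if b: p=tri([T,S],[t(*a),s(*b)]); e=[np.linalg.norm(proj(c,p)[0]-q).round(1) for c,q in((T,t(*a)),(S,s(*b)))]
    else: p=atz(T,t(*a),.006); e=0
    P[n]=p; print(n,p.round(4),e, 'top@z6',atz(T,t(*a),.006)[:2].round(4))
for n,q in(('mould',(99,298)),('podL',(222,452)),('podR',(428,500)),('podtop',(330,436)),('podcorner',(395,458))): P[n]=atz(T,t(*q),.03); print(n,P[n].round(4))
ysil=P['cornC']-P['cornB']; ysil[2]=0
ax=ysil/np.linalg.norm(ysil); print('plate edge dir (sill x?)',ax)
sx=P['sillfar']-P['sillnear']; print('sill dir',sx/np.linalg.norm(sx))
mid=(P['sillfar']+P['sillnear'])/2; ey=np.array([-ax[1],ax[0],0])
print('mid',mid)
for n in P: q=P[n]-mid; print(n,'x %.1f y %.1f z %.1f'%(1e3*q@ax,1e3*q@ey,1e3*q[2]))
E
python3 m.py
```

```text
used [0.5107 0.1055 0.0453] [np.float64(0.3), np.float64(0.4)] top@z6 [0.5157 0.1091]
a [0.6024 0.0995 0.0433] [np.float64(0.5), np.float64(0.7)] top@z6 [0.6098 0.1034]
b [0.7011 0.0736 0.0446] [np.float64(0.4), np.float64(0.5)] top@z6 [0.7116 0.0764]
sillfar [0.634  0.0193 0.0165] [np.float64(0.4), np.float64(0.5)] top@z6 [0.6363 0.0205]
sillnear [0.4649 0.027  0.0092] [np.float64(0.0), np.float64(0.0)] top@z6 [0.4652 0.0271]
hingefar [ 0.6302 -0.1142  0.0619] [np.float64(0.5), np.float64(0.6)] top@z6 [ 0.6423 -0.1183]
hingenear [ 0.4581 -0.1068  0.0599] [np.float64(0.0), np.float64(0.0)] top@z6 [ 0.4629 -0.1119]
tipfar [0.6385 0.033  0.0077] [np.float64(0.4), np.float64(0.6)] top@z6 [0.6389 0.0344]
tipnear [0.4569 0.0407 0.0074] [np.float64(0.5), np.float64(0.5)] top@z6 [0.457  0.0422]
cornA [ 0.774  -0.2221  0.006 ] 0 top@z6 [ 0.774  -0.2221]
cornB [0.3277 0.3089 0.0073] [np.float64(0.4), np.float64(0.4)] top@z6 [0.3279 0.3103]
cornC [ 0.3048 -0.2005  0.0093] [np.float64(0.4), np.float64(0.4)] top@z6 [ 0.3046 -0.1998]
mould [0.5409 0.2547 0.03  ]
podL [0.4056 0.1531 0.03  ]
podR [ 0.3655 -0.0093  0.03  ]
podtop [0.4205 0.0682 0.03  ]
podcorner [0.4018 0.0169 0.03  ]
plate edge dir (sill x?) [-0.04495847 -0.99898886  0.        ]
sill dir [ 0.99806115 -0.04510839  0.04288563]
mid [0.54946669 0.02313811 0.01287725]
used x -80.5 y -42.5 z 32.4
a x -78.7 y 49.4 z 30.4
b x -57.3 y 149.3 z 31.7
sillfar x 0.0 y 84.6 z 3.6
sillnear x -0.0 y -84.6 z -3.6
hingefar x 133.6 y 86.9 z 49.0
hingenear x 133.9 y -85.4 z 47.0
tipfar x -13.8 y 88.5 z -5.1
tipnear x -13.4 y -93.3 z -5.5
cornA x 234.9 y 235.4 z -6.9
cornB x -275.5 y -234.4 z -5.6
cornC x 234.4 y -234.4 z -3.5
mould x -230.9 y -19.0 z 17.1
podL x -123.3 y -149.6 z 17.1
podR x 40.6 y -182.3 z 17.1
podtop x -39.2 y -130.8 z 17.1
podcorner x 12.9 y -147.2 z 17.1
```

```bash
python3 -m jog '[[[0,0,0,0,0,-10.5],[0,0,0,0,0,-10.5],[-0.033,-0.034,0,0,0,0],[-0.033,-0.034,0,0,0,0],[-0.033,-0.034,0,0,0,0],[-0.033,-0.034,0,0,0,0],[-0.033,-0.034,0,0,0,0],[-0.033,-0.034,0,0,0,0],[-0.033,-0.034,0,0,0,0],[-0.033,-0.034,0,0,0,0],[-0.033,-0.034,0,0,0,0],[-0.033,-0.034,0,0,0,0]]]' 0.0854
cat > st.py <<'E'
from h import *
MID=np.array([.5495,.0231,.006]);AX=np.array([-.045,-.999,0]);EY=np.array([.999,-.045,0])
o=bot.get_obs();M=R.from_quat(o['tool_rot']).as_matrix();p=np.array(o['eef_pos'])
print('t',o['clock'],'tcp',p.round(4),'sill x %.1f y %.1f z %.1f'%tuple(1e3*np.array([(p-MID)@AX,(p-MID)@EY,p[2]-.006])),'F',np.round(o['ft_force'],1),'w',o['grip_width'])
print('toolx',M[:,0].round(3),'y',M[:,1].round(3),'z',M[:,2].round(3))
t=np.array([.5134,.1,p[2]]);print('to start (tool axes mm)',(M.T@(t-p)*1e3).round(1))
print('yaw err deg',np.degrees(np.cross(M[:,1],-AX)[2]).round(2))
E
python3 st.py
```

```text
clock: 1.6
eef_pos: [0.5249, 0.0966, 0.2256]
tool_rot: [0.013, 1.0, -0.004, -0.004]
ft_force: [0.2, 1.8, 0.8]
grip_width: 0.0852
t 1.6 tcp [0.5249 0.0966 0.2256] sill x -72.3 y -27.9 z 219.6 F [0.2 1.8 0.8] w 0.08521403375526466
toolx [-1.     0.027  0.008] y [ 0.027  1.    -0.008] z [-0.008 -0.008 -1.   ]
to start (tool axes mm) [11.5  3.1  0.1]
yaw err deg -1.04
```

```bash
python3 -m jog '[[[0.0115,0.003,0,-0.46,-0.46,-1.0],[0,0,0.04,0,0,0],[0,0,0.04,0,0,0],[0,0,0.04,0,0,0],[0,0,0,0,0,0],[0,0,0,0,0,0]]]'
python3 st.py; python3 - <<'E'
from h import *
for n in('scene','top'):
    c=snap(n,n+'1.png')
    o=bot.get_obs();p=np.array(o['eef_pos']); 
    print(n,proj(c,[p]))
a=cv2.imread('pics/top1.png')[140:240,200:310]; b=cv2.imread('pics/scene1.png')[90:220,180:340]
A=cv2.resize(a,(396,360),interpolation=3);B=cv2.resize(b,(400,325),interpolation=3)
A=cv2.copyMakeBorder(A,0,0,0,4,0);B=cv2.copyMakeBorder(B,0,35,0,0,0)
cv2.imwrite('pics/v1.png',cv2.convertScaleAbs(cv2.hconcat([A,B]),alpha=1.5))
E
```

```text
clock: 2.35
eef_pos: [0.5155, 0.0958, 0.1014]
tool_rot: [0.008, 1.0, -0.0, -0.001]
ft_force: [0.9, 0.4, 0.8]
grip_width: 0.0857
t 2.35 tcp [0.5155 0.0958 0.1014] sill x -71.1 y -37.2 z 95.4 F [0.9 0.4 0.8] w 0.08570718782322975
toolx [-1.     0.017  0.001] y [ 0.017  1.    -0.   ] z [-0.001 -0.    -1.   ]
to start (tool axes mm) [2.2 4.2 0. ]
yaw err deg -1.61
scene [[285.24196382 147.796762  ]]
top [[232.55962922 187.61186994]]
```

View pics/v1.png

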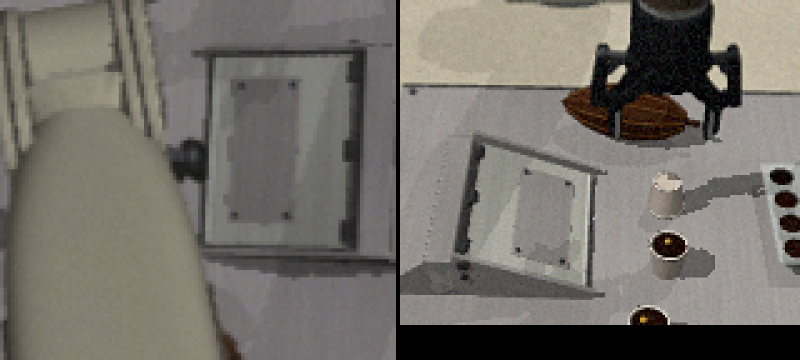

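```bash
python3 -m jog '[[[0.002,0.004,0,0,0,1.6],[0,0,0.02,0,0,0],[0,0,0.02,0,0,0],[0,0,0.02,0,0,0],[0,0,0.01,0,0,0],[0,0,0,0,0,0],[0,0,0,0,0,0]]]'
python3 st.py; python3 - <<'E'
from h import *
c=snap('scene','scene2.png')
o=bot.get_obs();p=np.array(o['eef_pos']); print(proj(c,[p]))
b=cv2.imread('pics/scene2.png')[110:215,210:330]
cv2.imwrite('pics/v2.png',cv2.convertScaleAbs(cv2.resize(b,None,fx=5,fy=5,interpolation=3),alpha=1.8))
E
```

```text
clock: 3.32
eef_pos: [0.5208, 0.1031, 0.0391]
tool_rot: [0.025, 1.0, 0.002, 0.008]
ft_force: [-0.5, -0.1, 0.4]
grip_width: 0.0856
t 3.325 tcp [0.5208 0.1031 0.0391] sill x -78.6 y -32.2 z 33.1 F [-0.5 -0.1  0.4] w 0.08561291647858138
toolx [-0.999  0.049 -0.017] y [0.049 0.999 0.005] z [ 0.017  0.004 -1.   ]
to start (tool axes mm) [ 7.3 -3.4 -0.1]
yaw err deg 0.25
[[286.64553258 166.41078958]]
```

View pics/v2.png

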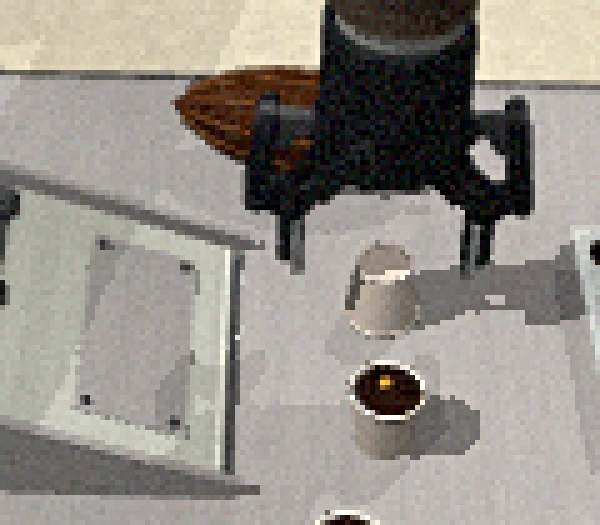

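```bash
python3 -m jog '[[[0.006,-0.002,0,0.3,1.0,0],[0,0,0,0,0,0],[0,0,0.01,0,0,0],[0,0,0.01,0,0,0],[0,0,0.008,0,0,0],[0,0,0,0,0,0]]]'
python3 st.py
```

```text
clock: 4.12
eef_pos: [0.5147, 0.1012, 0.0096]
tool_rot: [0.025, 1.0, -0.0, -0.0]
ft_force: [0.4, -0.4, 0.4]
grip_width: 0.0856
t 4.125 tcp [0.5147 0.1012 0.0096] sill x -76.5 y -38.3 z 3.6 F [ 0.4 -0.4  0.4] w 0.08563227501247718
toolx [-0.999  0.05   0.001] y [ 0.05   0.999 -0.001] z [-0.001 -0.001 -1.   ]
to start (tool axes mm) [ 1.2 -1.3  0. ]
yaw err deg 0.27
```

```bash
for i in 1; do python3 -m jog '[[[0,0,0.004,0,0,0],[0,0,0,0,0,0]]]'; done; python3 -m jog '[[[0,0,0.004,0,0,0],[0,0,0,0,0,0]]]'; python3 st.py; python3 - <<'E'
from h import *
c=snap('scene','scene3.png')
b=cv2.imread('pics/scene3.png')[130:200,230:330]
cv2.imwrite('pics/v3.png',cv2.convertScaleAbs(cv2.resize(b,None,fx=8,fy=8,interpolation=3),alpha=2))
E
```

```text
clock: 4.38
eef_pos: [0.5146, 0.1012, 0.0052]
tool_rot: [0.025, 1.0, -0.0, -0.001]
ft_force: [0.7, 0.6, 0.4]
grip_width: 0.0853
clock: 4.62
eef_pos: [0.515, 0.1013, 0.0013]
tool_rot: [0.025, 1.0, -0.0, -0.0]
ft_force: [-0.2, -0.3, -0.2]
grip_width: 0.0852
t 4.625 tcp [0.515  0.1013 0.0013] sill x -76.5 y -38.0 z -4.7 F [-0.2 -0.3 -0.2] w 0.08516462511836188
toolx [-0.999  0.05   0.   ] y [ 0.05   0.999 -0.   ] z [-0. -0. -1.]
to start (tool axes mm) [ 1.5 -1.4  0. ]
yaw err deg 0.27
```

View pics/v3.png

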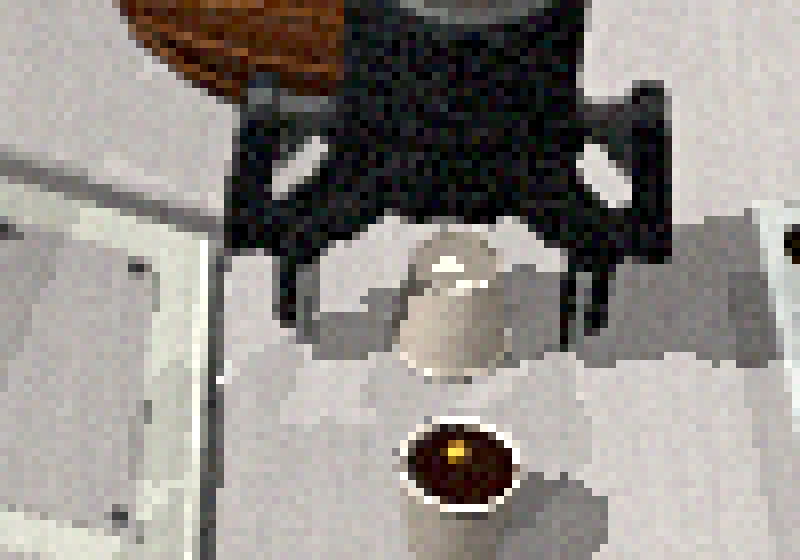

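```bash
python3 -m jog '[[[0.001,0,0.003,0,0,0],[0,-0.008,0,0,0,0],[0,-0.008,0,0,0,0],[0,-0.008,0,0,0,0],[0,-0.008,0,0,0,0],[0,0,0,0,0,0]]]'; python3 st.py
```

```text
clock: 5.42
eef_pos: [0.5129, 0.0673, -0.0011]
tool_rot: [0.025, 1.0, 0.0, 0.001]
ft_force: [-1.2, -0.8, 1.4]
grip_width: 0.0856
t 5.425 tcp [ 0.5129  0.0673 -0.0011] sill x -42.5 y -38.6 z -7.1 F [-1.2 -0.8  1.4] w 0.08557077810701291
toolx [-0.999  0.05  -0.001] y [0.05  0.999 0.001] z [ 0.001  0.001 -1.   ]
to start (tool axes mm) [ 1.1 32.7  0. ]
yaw err deg 0.3
```

```bash
python3 -m jog '[[[0,-0.008,0,0,0,0],[0,-0.008,0,0,0,0],[0,-0.008,0,0,0,0],[0,-0.008,0,0,0,0],[0,-0.008,0,0,0,0],[0,0,0,0,0,0]]]'; python3 st.py; python3 - <<'E'
from h import *
c=snap('scene','scene4.png')
b=cv2.imread('pics/scene4.png')[130:220,190:310]
cv2.imwrite('pics/v4.png',cv2.convertScaleAbs(cv2.resize(b,None,fx=6,fy=6,interpolation=3),alpha=2))
E
```

```text
clock: 6.18
eef_pos: [0.5114, 0.0251, -0.0007]
tool_rot: [0.025, 1.0, 0.001, 0.001]
ft_force: [-0.7, 1.2, 1.9]
grip_width: 0.0851
t 6.175 tcp [ 0.5114  0.0251 -0.0007] sill x -0.3 y -38.1 z -6.7 F [-0.7  1.2  1.9] w 0.08512364120428118
toolx [-0.999  0.05  -0.003] y [0.05  0.999 0.002] z [ 0.003  0.002 -1.   ]
to start (tool axes mm) [ 1.8 74.9  0.2]
yaw err deg 0.28
```

View pics/v4.png

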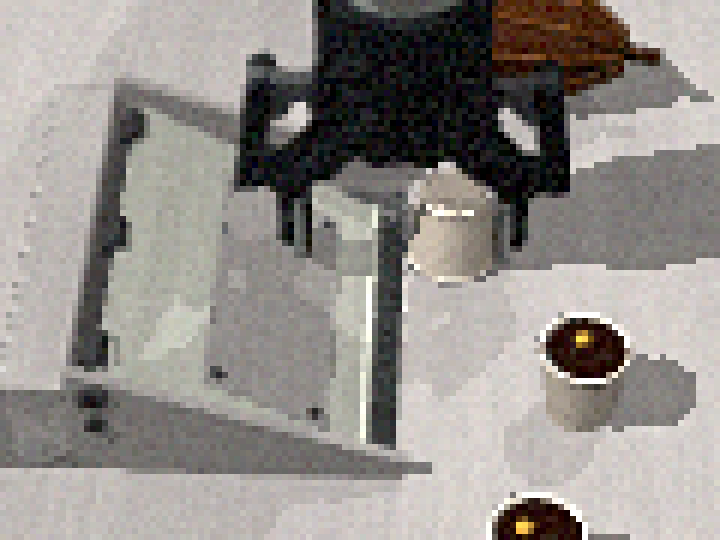

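The flap is opening, and the cup stands upright against the rear finger, with its front edge at the sill. I'll keep pushing.

```bash
python3 -m jog '[[[0,-0.008,0,0,0,0],[0,-0.008,0,0,0,0],[0,-0.008,0,0,0,0],[0,-0.007,0,0,0,0],[0,0,0,0,0,0]]]'; python3 st.py; python3 - <<'E'
from h import *
c=snap('scene','scene5.png')
b=cv2.imread('pics/scene5.png')[130:220,190:310]
cv2.imwrite('pics/v5.png',cv2.convertScaleAbs(cv2.resize(b,None,fx=6,fy=6,interpolation=3),alpha=2))
E
```

```text
clock: 6.85
eef_pos: [0.51, -0.0059, -0.0007]
tool_rot: [0.024, 1.0, 0.003, 0.001]
ft_force: [-0.4, 2.9, 2.5]
grip_width: 0.0852
t 6.85 tcp [ 0.51   -0.0059 -0.0007] sill x 30.7 y -38.2 z -6.7 F [-0.4  2.9  2.5] w 0.08524518835331525
toolx [-0.999  0.048 -0.003] y [0.048 0.999 0.006] z [ 0.003  0.006 -1.   ]
to start (tool axes mm) [  1.7 105.9   0.6]
yaw err deg 0.17
```

View pics/v5.png

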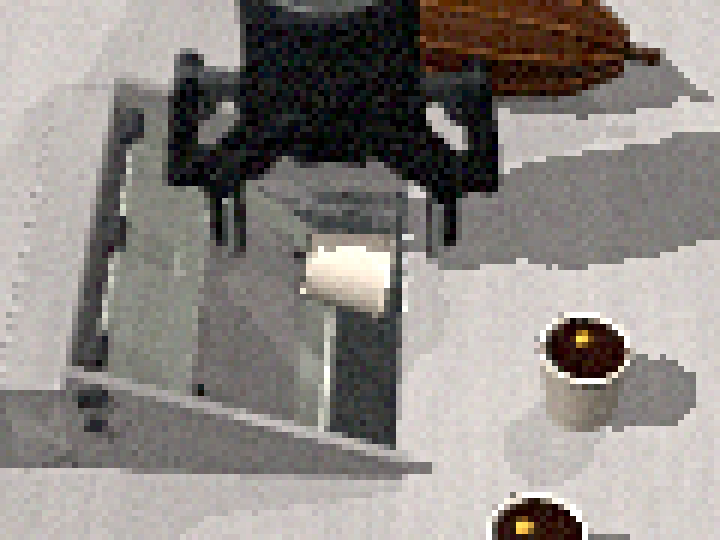

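The cup has tipped into the mouth and lies near (350,270), falling or resting on the flap. I'll open the flap further and wait.

```bash
python3 -m jog '[[[0,-0.007,0,0,0,0],[0,-0.006,0,0,0,0],[0,0,0,0,0,0],[0,0,0,0,0,0]]]'; python3 st.py; python3 - <<'E'
from h import *
c=snap('scene','scene6.png')
b=cv2.imread('pics/scene6.png')[130:220,190:310]
cv2.imwrite('pics/v6.png',cv2.convertScaleAbs(cv2.resize(b,None,fx=6,fy=6,interpolation=3),alpha=2))
E
```

```text
clock: 7.4
eef_pos: [0.5091, -0.0176, -0.0007]
tool_rot: [0.023, 1.0, 0.005, 0.001]
ft_force: [-1.2, 4.9, 2.9]
grip_width: 0.0853
t 7.4 tcp [ 0.5091 -0.0176 -0.0007] sill x 42.4 y -38.5 z -6.7 F [-1.2  4.9  2.9] w 0.0853122473944307
toolx [-0.999  0.046 -0.002] y [0.046 0.999 0.01 ] z [ 0.003  0.01  -1.   ]
to start (tool axes mm) [  1.1 117.6   1.2]
yaw err deg 0.03
```

View pics/v6.png

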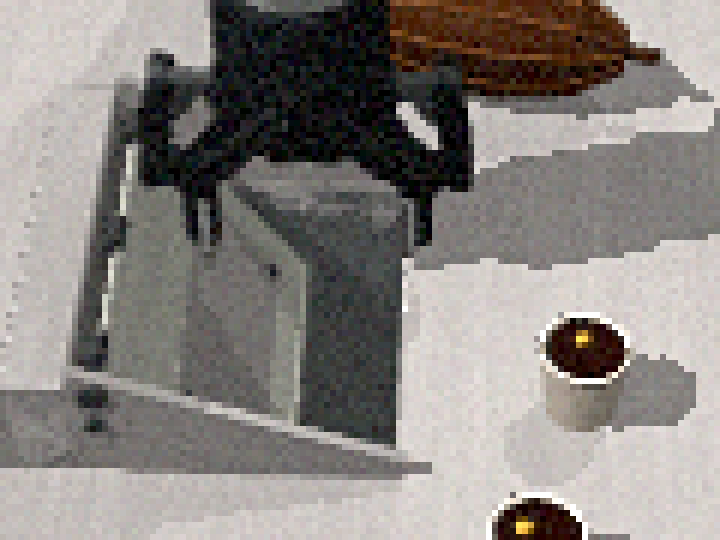

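The cup has dropped out of sight with the flap held wide open. Now I'll back off and lift.

```bash
python3 -m jog '[[[0,0.01,0,0,0,0],[0,0.01,0,0,0,0],[0,0.01,0,0,0,0],[0,0.01,0,0,0,0],[0,0.012,0,0,0,0],[0,0.012,0,0,0,0],[0,0.012,0,0,0,0],[0,0.012,0,0,0,0],[0,0.012,0,0,0,0],[0,0.006,0,0,0,0],[0,0,-0.01,0,0,0],[0,0,-0.02,0,0,0]]]'; python3 -m jog '[[[0,0,-0.04,0,0,0],[0,0,-0.04,0,0,0],[0,0,-0.04,0,0,0],[0,0,-0.04,0,0,0],[0.04,0.04,0,0,0,0],[0.04,0.04,0,0,0,0],[0.04,0.04,0,0,0,0],[0.04,0.04,0,0,0,0],[0.04,0.04,0,0,0,0],[0,0,0,0,0,0],[0,0,0,0,0,0]]]'; python3 st.py; python3 - <<'E'
from h import *
S=snap('scene','scene7.png');T=snap('top','top7.png')
a=cv2.imread('pics/top7.png')[100:265,160:340]; b=cv2.imread('pics/scene7.png')[115:250,160:370]
A=cv2.resize(a,(393,360),interpolation=3);B=cv2.resize(b,(400,257),interpolation=3)
B=cv2.copyMakeBorder(B,0,103,7,0,0)
cv2.imwrite('pics/v7.png',cv2.convertScaleAbs(cv2.hconcat([A,B]),alpha=1.6))
for n in('scene','top'):
    x=cv2.imread(f'pics/{n}0.png').astype(int);y=cv2.imread(f'pics/{n}7.png').astype(int)
    m=(abs(x-y).max(2)>45).astype(np.uint8)
    k,_,s,ce=cv2.connectedComponentsWithStats(m); print(n,[(r[:5].tolist()) for r in s[1:] if r[4]>8])
E
```

```text
clock: 8.95
eef_pos: [0.5119, 0.0932, 0.0287]
tool_rot: [0.023, 1.0, 0.001, -0.002]
ft_force: [0.5, 0.9, -0.5]
grip_width: 0.0853
clock: 10.32
eef_pos: [0.321, 0.305, 0.2045]
tool_rot: [0.028, 1.0, 0.004, 0.005]
ft_force: [0.2, -0.8, 0.7]
grip_width: 0.0852
t 10.325 tcp [0.321  0.305  0.2045] sill x -271.4 y -241.0 z 198.5 F [ 0.2 -0.8  0.7] w 0.08518157472941809
toolx [-0.998  0.056 -0.011] y [0.056 0.998 0.009] z [ 0.011  0.009 -1.   ]
to start (tool axes mm) [-203.5 -194.     0.4]
yaw err deg 0.61
scene [[324, 0, 113, 70, 2580], [222, 6, 8, 7, 17], [232, 7, 12, 11, 46], [420, 25, 5, 8, 16], [418, 35, 4, 8, 9], [400, 47, 11, 2, 12], [287, 51, 30, 12, 92], [401, 60, 13, 14, 58], [439, 61, 13, 11, 31], [415, 73, 48, 20, 246], [302, 77, 14, 6, 30], [436, 78, 8, 5, 18], [423, 91, 22, 7, 65], [441, 97, 16, 5, 24], [384, 111, 38, 13, 150]]
top [[99, 226, 33, 44, 59], [109, 226, 68, 44, 852], [107, 249, 5, 9, 12], [121, 249, 6, 5, 11], [70, 251, 6, 13, 26], [77, 266, 28, 34, 59], [84, 266, 12, 10, 23], [144, 270, 8, 11, 20], [153, 280, 12, 14, 28], [40, 282, 98, 86, 2197], [97, 284, 7, 7, 26], [165, 293, 41, 45, 320], [6, 294, 18, 15, 65], [0, 301, 26, 39, 623], [106, 302, 7, 11, 39], [0, 336, 24, 18, 93], [0, 342, 24, 16, 70], [285, 348, 8, 8, 22], [286, 356, 6, 4, 12], [143, 359, 13, 11, 69], [292, 361, 8, 8, 27], [25, 371, 5, 8, 22], [180, 380, 22, 4, 34]]
```

View pics/v7.png

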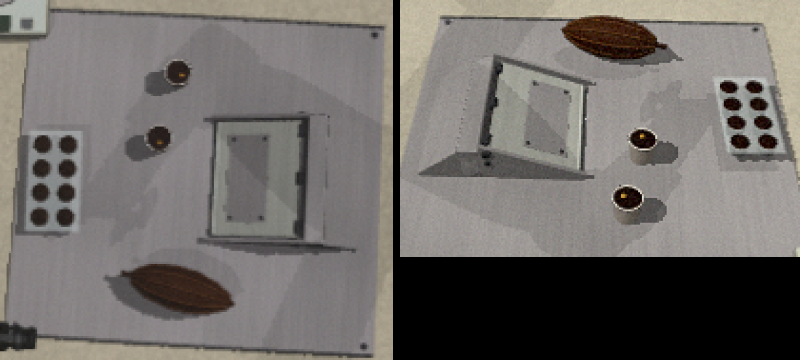

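```bash
python3 -c "
from workcell import bot
print(bot.job_done())"
```

```text
the job is handed in; nothing more can be done
None
```

The used cup is in the waste chute, the flap is shut, and the job was handed in at about 10.3 s of the 38 s allowed; no verdict was reported.

I set the open gripper astride the cup and moved it towards the chute. The front finger swung the flap open and held it while the rear finger slid the cup over the sill. The last push picture shows the flap held wide open and the cup out of sight. I then backed the hand out and lifted it away.

**Last checks:**
- **Flap:** it looks shut in both cameras.
- **Cup:** it is gone from the counter. I did not see it on the bin floor; I judge it is there because it vanished down the open mouth.
- **Other things:** both chocolate cups, the tray and the pod look unmoved. The before/after picture comparison showed no change at the jar or bowl. That comparison is coarse: its threshold did not flag the missing white cup either.
- **Forces:** the readings I took between moves stayed under 6 N. The gripper touches nothing.

**Disagreements with the text:** I measured the hinge about 134 mm behind the sill against the stated 125 mm, and the two chocolate and used cups about 92 mm apart against "about 80 mm". Neither affected the push.

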